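Gauge the sander's fence gap with setting bars

ROBOT

A 6-joint arm with a two-finger parallel gripper is mounted at the origin on the work surface. World frame = base frame: x ahead of the robot, y to its left, z up, the work surface at z = 0. Lengths are in mm, angles in rad, forces in N, time in s.
With the tool pointing down it reaches from about 350 to 975 mm from the base axis. Payload 7.1 kg.
Tool frame: the origin (TCP) lies midway between the tips of the shut fingers; the grasp point (between the pads) lies 19 mm behind it (ctrl.grasp_offset is the distance from the TCP to the grasp point, in mm); z points along the fingers, y is the line along which they close (so a half turn about z gives the same grasp; the last joint's range is limited). The gripper opens to 88 mm and grips with 3 to 60 N. Pads are 20 mm wide; open, the fingers measure 115 mm over their backs; the gripper's body (75 mm by 178 mm) begins 61 mm behind the grasp point.
Start: joints at [-1.152, 0.423, 1.63, -0, 1.089, -0.019], TCP at [264.982, -566.029, 222.675] pointing down, gripper open.
Joint ranges: [-3, 3], [-0.9, 2.11], [0.09, 2.58], [-1.31, 4.45], [0.11, 2.69], [-2.54, 2.54]. Speed limits (rad/s): [2.39, 2.39, 3.01, 3.14, 3.14, 3.14].

INTERFACE

Orientations are given as a rotation vector (axis times angle).
In Python, from workcell import sensors, viewer, ctrl gives the robot as it stands. The module is installed in compiled form; this text tells all that it offers.
- The arm moves only by the shell command python3 -m handwheel 'ROWS'. ROWS is JSON, a list of rows, each a list of 7 numbers: the shift along the tool's x, y, z in mm, then the turn, a rotation vector about the tool's x, y, z in rad, then the closure, from 0 (fully open) to 1 (shut). In form: [[x, y, z, rx, ry, rz, jaw], ...]. A call has 1 to 10 rows; each row shifts and turns the commanded pose from where the row before left it, along the tool's axes as they then stand; what a row does not reach is not made up. A row lasts 1/8 s, in which the tool goes at most 62.5 mm and 10.7 degrees, less where a joint would pass 70% of its speed; a pose out of reach is approached as far as the arm can. A call is refused whole if a number of a shift passes 62.5 or a number of a turn 0.188, either way. A call with a gripper value outside its range is refused whole. The fingers move at their own pace and stop on an object; the grip force is fixed at half the most. Time passes only in rows, so rows that do not move let the fingers close. It gives the time, the measured TCP pose, the force, the opening and the grip force at its end, in the units of the state.
- sensors.get_obs(): the state, without advancing time (a new reading comes with each control period).
- viewer.get_image(name): name is "scene" or "top" or "wrist"; returns a dict with "frame" (400x640x3 uint8, blue, green, red), "fov_y" (degrees; the focal length in pixels is half the picture's height over the tangent of half this angle, whatever the lens; pixels are square), "cx", "cy" (the principal point, pixels), "R" (3x3) and "t" (3): a world point X has camera coordinates R X + t. Camera axes: x right, y down, z forward; pixel columns grow to the right and rows downward; lengths in mm; the calibration is good to about 2 mm. The wrist camera is an equidistant fisheye: a pixel r from the principal point sees the ray r / f radians off the axis. A picture is of the moment at which its call begins. There is no depth.
- ctrl.close_job(): hands the job in; it is judged then, once.
The state is a dict: "t": time; "qpos": joint angles; "qvel": joint speeds; "joint_torque": joint torques, N m; "ee_pos": TCP position; "orientation": TCP orientation; "ft_force": force on the tool from outside, world axes, zero at the start; "moment": the same for the moment, N m; "width": finger opening in mm; "grasp_force": force on a finger pad.
Only numpy, scipy, OpenCV 4.12 (cv2) and the standard library are available. Lean on these libraries where they do the work, as an engineer would, in place of code of your own. Each camera call takes 0.05 s, during which the arm holds its last target. There are 200 camera calls.

TASK

Find out how thick the spindle sander is set to sand: try the brass setting bars from the block upright, well down in the gap between the fence and the soft drum, starting with the thinnest and going up one size at a time, putting each one that slides in freely back into its own slot. Leave the first bar that binds between drum and fence, one that the drum really nips but lightly, standing fully down on the sander's table, let go of it, and do not press hard on the fence or disturb the other things on the bench.

Things in the scene. Friction and masses are not known exactly. Their poses are not given: they have to be found in the camera images.
- fence: the sander's fixed hardwood fence, 280 x 20 mm, 50 mm high, the top 13 mm of its working edge rounded back by up to 9 mm. Origin: on the working face at the level of the sander's metal table (10 mm above the bench), opposite the drum. x along the fence, y square out of the face towards the drum, z up. Its feet and clamp knobs (35 mm high) lie behind it near its ends.
- gap_mouth (a point): point on the plane of the fence's face, 63 mm above the fence's origin, level with the drum's top; axes as the fence. The upright soft sanding drum (60 mm across, 63 mm high, 71 with its nut, its top 19 mm domed in) has its axis on this y axis. Gap between face and drum: unknown, 3.5 to 11 mm. The drum yields sideways about 1 mm per 2.2 N; the right bar is nipped with about 0.5 to 7 N.
- rack: dark wooden block, 184 x 44 x 34 mm, fixed on the bench; origin under its centre, x along its length. Four slots in a row along x, 24 mm deep (floor 10 mm above the bench), centred at x = -69 (6 mm bar), -23 (9), 23 (12) and 69 mm (15 mm bar), each 4 mm longer and 2.5 mm wider than its bar, whose y is parallel to the block's y. The bars stand 96 mm out of it, their tops 130 mm above the bench.
- bar6_mid (a point): plain brass setting bar, the thinnest: 6 mm thick, 20 mm wide, 120 mm tall, 122 g. Its x runs along its width, y through its thickness, z up its length. This point is its centre, 60 mm above its foot; it starts standing in its slot in the block.
- bar9_mid (a point): plain brass setting bar, the second: 9 mm thick, 20 mm wide, 120 mm tall, 184 g. Its x runs along its width, y through its thickness, z up its length. This point is its centre, 60 mm above its foot; it starts standing in its slot in the block.
- bar12_mid (a point): plain brass setting bar, the third: 12 mm thick, 20 mm wide, 120 mm tall, 245 g. Its x runs along its width, y through its thickness, z up its length. This point is its centre, 60 mm above its foot; it starts standing in its slot in the block.
- bar15_mid (a point): plain brass setting bar, the thickest: 15 mm thick, 20 mm wide, 120 mm tall, 306 g. Its x runs along its width, y through its thickness, z up its length. This point is its centre, 60 mm above its foot; it starts standing in its slot in the block.
- glue: white glue bottle, 58 mm across, 165 mm high, a bystander; origin under its centre
- sanding_block: cork sanding block, 110 x 64 x 30 mm, a bystander; origin under its centre
- brace: loose spruce brace stick, 200 x 12 x 16 mm, a bystander; origin under its centre
Mind the look-alikes: they are no part of the job. What is shaped like the part that bears bar6_mid but blue is not meant.

How it is judged (in metres and radians):
On the way, in this order (a step that is already met when the one before it is completed fails the run):
1. the thinnest bar is tried in the gap: its foot at least 28 mm below the drum's top (x of bar6_mid in the frame of fence between -0.012 and 0.012 m and y of bar6_mid in the frame of fence between -0.002 and 0.025 m and angle between the y axis of bar6_mid and the y axis of fence, either way round below 0.3 rad and angle between bar6_mid's own z axis and vertical below 0.15 rad and z of bar6_mid in the frame of fence below 0.095 m), for 0.1 s.
2. the second bar is tried in the gap, or the thinnest already binds there and is left standing (((x of bar9_mid in the frame of fence between -0.012 and 0.012 m and y of bar9_mid in the frame of fence between -0.002 and 0.025 m and angle between the y axis of bar9_mid and the y axis of fence, either way round below 0.3 rad and angle between bar9_mid's own z axis and vertical below 0.15 rad and z of bar9_mid in the frame of fence below 0.095 m) or (x of bar6_mid in the frame of fence between -0.012 and 0.012 m and y of bar6_mid in the frame of fence between -0.002 and 0.025 m and angle between the y axis of bar6_mid and the y axis of fence, either way round below 0.3 rad and angle between bar6_mid's own z axis and vertical below 0.15 rad and z of bar6_mid in the frame of fence below 0.066 m and contact force between bar6 and fence between 0.25 and 8.5 N and contact force between bar6 and the fingers below 0.05 N))), for 0.1 s.
At the end, for the whole second after the job is handed in: One bar stands upright in the gap, its foot within 6 mm of the sander's table and 12 mm of the drum's centre along the fence, let go of, at rest and pressing on the fence with 0.25 to 8.5 N (the first that binds). The other three stand within 6 mm in their own slots ((((x of bar6_mid in the frame of fence between -0.012 and 0.012 m and y of bar6_mid in the frame of fence between -0.002 and 0.025 m and angle between the y axis of bar6_mid and the y axis of fence, either way round below 0.3 rad and angle between bar6_mid's own z axis and vertical below 0.15 rad and z of bar6_mid in the frame of fence below 0.066 m and contact force between bar6 and fence between 0.25 and 8.5 N and contact force between bar6 and the fingers below 0.05 N) and linear speed of bar6 below 0.01 m/s and x of bar9_mid in the frame of rack between -0.029 and -0.017 m and y of bar9_mid in the frame of rack between -0.006 and 0.006 m and z of each of bar9_mid, bar12_mid, bar15_mid in the frame of rack below 0.075 m and angle between each of bar9_mid, bar12_mid, bar15_mid's own z axis and vertical below 0.15 rad and x of bar12_mid in the frame of rack between 0.017 and 0.029 m and y of bar12_mid in the frame of rack between -0.006 and 0.006 m and x of bar15_mid in the frame of rack between 0.063 and 0.075 m and y of bar15_mid in the frame of rack between -0.006 and 0.006 m) or ((x of bar9_mid in the frame of fence between -0.012 and 0.012 m and y of bar9_mid in the frame of fence between -0.002 and 0.025 m and angle between the y axis of bar9_mid and the y axis of fence, either way round below 0.3 rad and angle between bar9_mid's own z axis and vertical below 0.15 rad and z of bar9_mid in the frame of fence below 0.066 m and contact force between bar9 and fence between 0.25 and 8.5 N and contact force between bar9 and the fingers below 0.05 N) and linear speed of bar9 below 0.01 m/s and x of bar6_mid in the frame of rack between -0.075 and -0.063 m and y of bar6_mid in the frame of rack between -0.006 and 0.006 m and z of each of bar6_mid, bar12_mid, bar15_mid in the frame of rack below 0.075 m and angle between each of bar6_mid, bar12_mid, bar15_mid's own z axis and vertical below 0.15 rad and x of bar12_mid in the frame of rack between 0.017 and 0.029 m and y of bar12_mid in the frame of rack between -0.006 and 0.006 m and x of bar15_mid in the frame of rack between 0.063 and 0.075 m and y of bar15_mid in the frame of rack between -0.006 and 0.006 m) or ((x of bar12_mid in the frame of fence between -0.012 and 0.012 m and y of bar12_mid in the frame of fence between -0.002 and 0.025 m and angle between the y axis of bar12_mid and the y axis of fence, either way round below 0.3 rad and angle between bar12_mid's own z axis and vertical below 0.15 rad and z of bar12_mid in the frame of fence below 0.066 m and contact force between bar12 and fence between 0.25 and 8.5 N and contact force between bar12 and the fingers below 0.05 N) and linear speed of bar12 below 0.01 m/s and x of bar6_mid in the frame of rack between -0.075 and -0.063 m and y of bar6_mid in the frame of rack between -0.006 and 0.006 m and z of each of bar6_mid, bar9_mid, bar15_mid in the frame of rack below 0.075 m and angle between each of bar6_mid, bar9_mid, bar15_mid's own z axis and vertical below 0.15 rad and x of bar9_mid in the frame of rack between -0.029 and -0.017 m and y of bar9_mid in the frame of rack between -0.006 and 0.006 m and x of bar15_mid in the frame of rack between 0.063 and 0.075 m and y of bar15_mid in the frame of rack between -0.006 and 0.006 m))); the robot touches nothing.
It fails at once if the fence is pressed with more than 30 N (contact force between fence and anything else above 30 N).
It fails at once if the glue bottle is moved by more than 25 mm (distance of glue from where it was at the start of the episode above 0.025 m).
It fails at once if the sanding block is moved by more than 25 mm (distance of sanding_block from where it was at the start of the episode above 0.025 m).
It fails at once if the brace stick is moved by more than 25 mm (distance of brace from where it was at the start of the episode above 0.025 m).
It also fails if it takes over 72 s, if anything falls off the work surface, if the arm or the gripper's body presses on something with over 40 N, if the wrist force passes 120 N, or if a joint passes its speed limit or range.

## Working session

There is one attempt and no reset: what is moved stays moved. The work goes in short steps, Python scripts to look and compute and a shell command to move; the robot and the scene stay as the last step left them, time stands still between calls to the robot, and variables do not carry over. Pictures are saved under pics/ and viewed, at most 10 in all, crops included, and the job is handed in when it is done.

```bash
mkdir -p pics
cat > h.py <<'E'
import numpy as np, cv2
from scipy.spatial.transform import Rotation as Ro
from workcell import sensors, viewer, ctrl
def snap(n,f):
    im=viewer.get_image(n); cv2.imwrite('pics/'+f+'.png',im['frame'])
    np.savez('pics/'+f+'.npz',**{k:np.array(v) for k,v in im.items()}); return im
def load(f): return dict(np.load('pics/'+f+'.npz'))
def ray(im,u,v,fish=False):
    f=200/np.tan(np.radians(float(im['fov_y']))/2); d=np.array([u-im['cx'],v-im['cy']])
    if fish:
        r=np.hypot(*d); a=r/f; c=np.r_[np.sin(a)*d/max(r,1e-9),np.cos(a)]
    else: c=np.r_[d/f,1]
    R=np.array(im['R']); return -R.T@np.array(im['t']).ravel(), R.T@c
def atz(im,u,v,z,fish=False):
    o,d=ray(im,u,v,fish); return (o+d*(z-o[2])/d[2]).round(1)
def proj(im,X,fish=False):
    f=200/np.tan(np.radians(float(im['fov_y']))/2); c=np.array(im['R'])@X+np.array(im['t']).ravel()
    if fish:
        r=np.hypot(c[0],c[1]); return f*np.arctan2(r,c[2])*c[:2]/r+[im['cx'],im['cy']]
    return f*c[:2]/c[2]+[float(im['cx']),float(im['cy'])]
E
python3 - <<'E'
from h import *
for n in ['scene','top','wrist']:
    im=snap(n,n+'0'); print(n,im['fov_y'],-np.array(im['R']).T@im['t'],np.array(im['R'])[2])
o=sensors.get_obs(); print(o)
a=np.hstack([cv2.imread('pics/top0.png')]); cv2.imwrite('pics/top0b.png',cv2.resize(a,(800,500),interpolation=cv2.INTER_CUBIC))
E
```

```text
scene 49.69436884236201 [ 982.54524102 -528.2876127   634.80573418] [-0.42836672  0.68379081 -0.59070474]
top 50.87602823973417 [528.49004853 114.71813892 954.50950503] [ 4.17030073e-02 -2.33926734e-04 -9.99130024e-01]
wrist 65.70646984690485 [ 331.94037795 -534.67376654  383.22744067] [-0.24630653 -0.11376998 -0.96249129]
{'t': 0.15, 'qpos': array([-1.15201099e+00,  4.23648525e-01,  1.63047301e+00, -1.36804550e-05,
        1.08859845e+00, -1.89745526e-02]), 'qvel': array([-2.96428551e-04, -1.87302941e-03, -2.32681104e-03, -5.30352795e-04,
       -1.51722507e-03, -5.96715796e-05]), 'joint_torque': array([-1.89683560e-03, -5.44981921e+01, -2.73923761e+01,  6.43364503e-02,
        2.03545613e-02, -6.99283601e-05]), 'ee_pos': array([ 264.81198098, -565.67325715,  222.1070312 ]), 'orientation': array([-3.06555988e+00, -6.81924541e-01,  3.70163842e-04]), 'ft_force': array([0.46196762, 0.26427781, 0.27132435]), 'moment': array([ 0.0356701 , -0.01763259,  0.0014168 ]), 'grasp_force': 0.0, 'width': 87.75551966477505}
```

View pics/top0b.png

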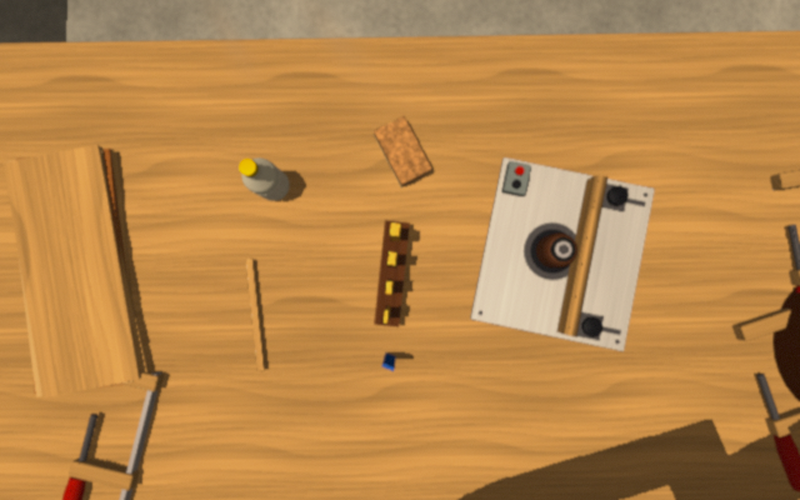

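View pics/scene0.png

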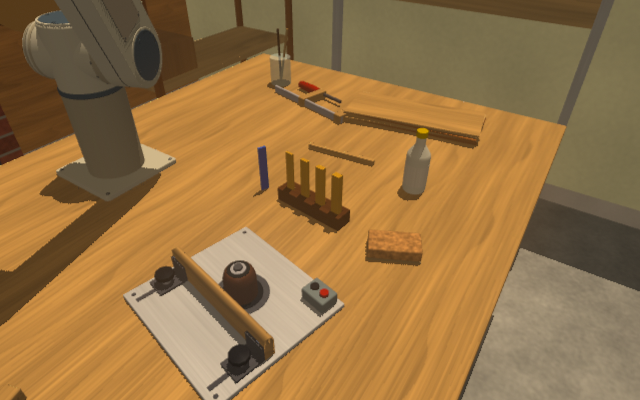

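Run:
```python
import cv2,numpy as np
a=cv2.imread('pics/top0.png'); s=cv2.imread('pics/scene0.png')
A=cv2.resize(a[170:270,290:345],None,fx=6,fy=6,interpolation=cv2.INTER_CUBIC)
B=cv2.resize(a[135:285,415:530],None,fx=4,fy=4,interpolation=cv2.INTER_CUBIC)
cv2.imwrite('pics/c1.png',np.hstack([A,B]))
A=cv2.resize(s[140:240,250:370],None,fx=5,fy=5,interpolation=cv2.INTER_CUBIC)
cv2.imwrite('pics/c2.png',A)
```

```text
(no output)
```

View pics/c1.png

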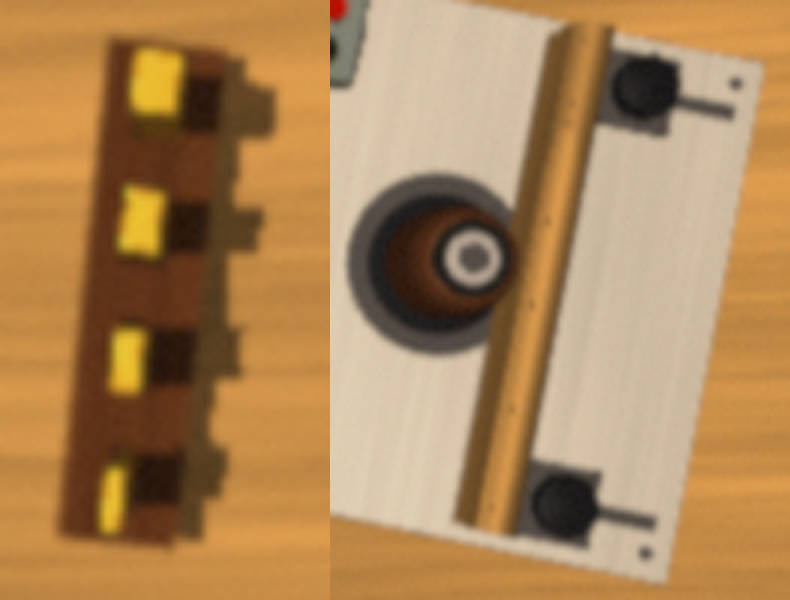

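View pics/c2.png

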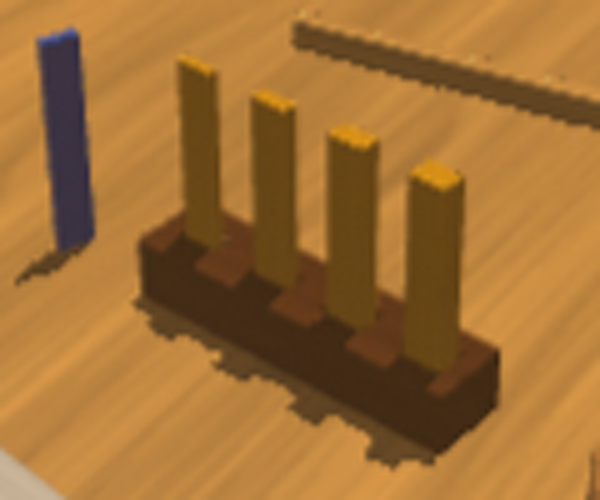

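Run:
```python
from h import *
im=load('top0'); sc=load('scene0')
P=[]
for u,v in [(113,498),(127,362),(142,221),(157,83)]:
    p=atz(im,289.5+(u+.5)/6,169.5+(v+.5)/6,130); P.append(p); print('bar',p)
Q=[]
for u,v in [(198,68),(274,101),(353,137),(436,176)]:
    p=atz(sc,249.5+(u+.5)/5,139.5+(v+.5)/5,130); Q.append(p); print('bar scene',p)
for P_ in (P,Q):
    P_=np.array(P_); x=np.array([-69,-23,23,69]); s=np.polyfit(x,P_[:,:2],1); print('rack',s, np.degrees(np.arctan2(s[0,1],s[0,0])), np.hypot(*s[0]))
g=lambda u,v,z: atz(im,414.5+(u-330+.5)/4,134.5+(v+.5)/4,z)
b1,b2=g(613,25,60),g(515,530,60); f1,f2=g(547,35,10),g(457,520,10); n=g(472,258,81)
print('back',b1,b2,np.degrees(np.arctan2(*(b1-b2)[[1,0]])),'front',f1,f2,np.degrees(np.arctan2(*(f1-f2)[[1,0]])),np.linalg.norm(b1-b2),'nut',n)
for a,b in((b1,b2),(f1,f2)):
    d=(a-b)[:2];d/=np.linalg.norm(d); m=np.array([-d[1],d[0]]); print('dist nut from line',(n[:2]-b[:2])@m,d,m)
```

```text
bar [466.4 145.9 130. ]
bar [510.5 140.7 130. ]
bar [556.5 135.1 130. ]
bar [601.6 129.5 130. ]
bar scene [470.  140.4 130. ]
bar scene [514.5 136.4 130. ]
bar scene [559.4 131.2 130. ]
bar scene [604.8 125.3 130. ]
rack [[ 9.81739130e-01 -1.19130435e-01]
 [ 5.33750000e+02  1.37800000e+02]] -6.9188049234392865 0.9889407367068757
rack [[ 9.76739130e-01 -1.09782609e-01]
 [ 5.37175000e+02  1.33325000e+02]] -6.412962468704145 0.9828893885349037
back [ 693.4 -233.9   60. ] [ 425.3 -173.5   60. ] -12.69614700064238 front [ 697.5 -215.9   10. ] [ 425.6 -157.4   10. ] -12.142238563943632 274.819522596194 nut [ 568.7 -148.5   81. ]
dist nut from line 55.90527141179444 [ 0.97554933 -0.2197806 ] [0.2197806  0.97554933]
dist nut from line 38.80045118725485 [ 0.97762844 -0.21033933] [0.21033933 0.97762844]
```

```bash
cat >> h.py <<'E'
def plan(x,y,z,yaw):
    "turn about tool axes (rad), then shift in the turned tool's axes; yaw (deg) of tool x"
    o=sensors.get_obs(); R=Ro.from_rotvec(o['orientation'])
    w=np.radians(yaw); T=Ro.from_matrix(np.array([[np.cos(w),np.sin(w),0],[np.sin(w),-np.cos(w),0],[0,0,-1]]))
    print('turn',(R.inv()*T).as_rotvec().round(4),'shift',T.inv().apply(np.array([x,y,z])-o['ee_pos']).round(2),'t',o['t'])
E
python3 -c "
from h import *
plan(468,143.3,190,-6.7)"
```

```text
turn [-1.100e-03  3.000e-04  5.547e-01] shift [ 119.08 -727.84   32.11] t 0.15
```

```bash
python3 -m handwheel '[[0,0,0,0,0,0.185,0],[0,0,0,0,0,0.185,0],[0,0,0,0,0,0.185,0],[9,-52,2,0,0,0,0],[9,-52,2,0,0,0,0],[9,-52,2,0,0,0,0],[9,-52,2,0,0,0,0],[9,-52,2,0,0,0,0],[9,-52,2,0,0,0,0],[9,-52,2,0,0,0,0]]' | tail -3;  python3 -m handwheel '[[8,-52,3,0,0,0,0],[8,-52,3,0,0,0,0],[8,-52,3,0,0,0,0],[8,-52,3,0,0,0,0],[8,-52,3,0,0,0,0],[8,-52,3,0,0,0,0],[8,-52,0,0,0,0,0],[0,0,0,0,0,0,0]]' | tail -3
python3 - <<'E'
from h import *
plan(468,143.3,190,-6.7)
im=snap('wrist','w1')
cv2.imwrite('pics/w1b.png',cv2.resize(im['frame'],(800,500),interpolation=cv2.INTER_CUBIC))
for z in (130,34):
  for x in (-69,-23,23,69):
    c,s=np.cos(np.radians(-6.7)),np.sin(np.radians(-6.7)); print(z,x,(1.25*(proj(im,np.array([535.5+c*x,135.5+s*x,z]),True)+.5)-.5).round(0))
E
```

```text
ft_force: [0.5, 0.0, -0.3]
width: 88.3
grasp_force: 0.0
ft_force: [-0.2, -0.2, -0.2]
width: 87.9
grasp_force: 0.0
turn [-0.0006 -0.0007  0.0039] shift [-0.74  2.77  0.58] t 2.4
130 -69 [397. 270.]
130 -23 [398. 194.]
130 23 [398. 114.]
130 69 [399.  37.]
34 -69 [396. 233.]
34 -23 [397. 179.]
34 23 [397. 123.]
34 69 [397.  68.]
```

View pics/w1b.png

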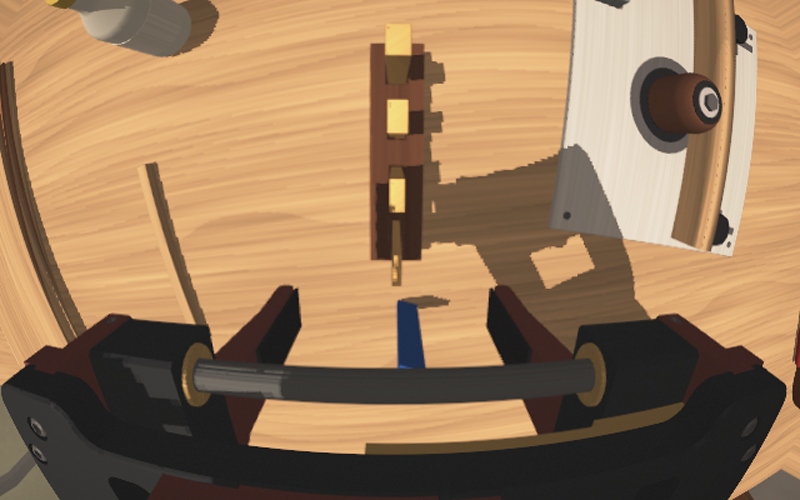

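```bash
python3 -m handwheel '[[-1.7,2.8,30,0,0,0.004,0],[0,0,35,0,0,0,0.3],[0,0,34,0,0,0,0.6],[0,0,0,0,0,0,1],[0,0,0,0,0,0,1],[0,0,0,0,0,0,1],[0,0,0,0,0,0,1],[0,0,0,0,0,0,1]]'; python3 -c "
from h import *
plan(467,143.4,92,-6.7)"
```

```text
t: 3.45
ee_pos: [466.6, 140.6, 92.3]
orientation: [-3.135, 0.19, -0.002]
ft_force: [-0.6, 0.5, -0.8]
width: 21.2
grasp_force: 0.0
turn [-0.0004 -0.001  -0.0041] shift [ 0.07 -2.82  0.28] t 3.45
```

```bash
python3 -m handwheel '[[0,-2.8,0,0,0,-0.004,0.7],[0,0,0,0,0,0,0.7],[0,0,0,0,0,0,1],[0,0,0,0,0,0,1],[0,0,0,0,0,0,1],[0,0,0,0,0,0,1],[0,0,0,0,0,0,1]]'; python3 -c "
from h import *
plan(467,143.4,92,-6.7)"
```

```text
t: 4.32
ee_pos: [466.6, 143.5, 91.6]
orientation: [-3.136, 0.184, -0.0]
ft_force: [-0.3, 3.2, -2.4]
width: 6.1
grasp_force: 30.0
turn [-0.0004 -0.     -0.0005] shift [ 0.37  0.05 -0.37] t 4.325
```

```bash
python3 -m handwheel '[[0,0,-20,0,0,0,1],[0,0,-40,0,0,0,1],[0,0,-40,0,0,0,1],[0,0,0,0,0,0,1],[0,0,0,0,0,0,1]]'; python3 -c "
from h import *
plan(561.6,-181,190,-12.4)"
```

```text
t: 4.95
ee_pos: [465.9, 142.9, 190.9]
orientation: [3.136, -0.184, -0.002]
ft_force: [0.2, -0.6, -0.6]
width: 5.8
grasp_force: 30.0
turn [0.0008 0.0009 0.0993] shift [162.99 295.76   0.93] t 4.95
```

```bash
python3 -m handwheel '[[0,0,0,0,0,0.0985,1],[27,49,0,0,0,0,1],[27,49,0,0,0,0,1],[27,49,0,0,0,0,1],[27,49,0,0,0,0,1],[27,49,0,0,0,0,1],[27,50,0,0,0,0,1],[0,0,0,0,0,0,1],[0,0,0,0,0,0,1],[0,0,0,0,0,0,1]]'
python3 - <<'E'
from h import *
plan(561.6,-181,190,-12.4)
im=snap('wrist','w2'); snap('scene','s2')
cv2.imwrite('pics/w2b.png',cv2.resize(im['frame'],(800,500),interpolation=cv2.INTER_CUBIC))
E
```

```text
t: 6.2
ee_pos: [560.9, -178.2, 190.8]
orientation: [-3.123, 0.336, 0.003]
ft_force: [1.0, 0.5, -1.3]
width: 5.9
grasp_force: 30.0
turn [-0.0003  0.0021  0.002 ] shift [1.32 2.6  0.79] t 6.2
```

View pics/w2b.png

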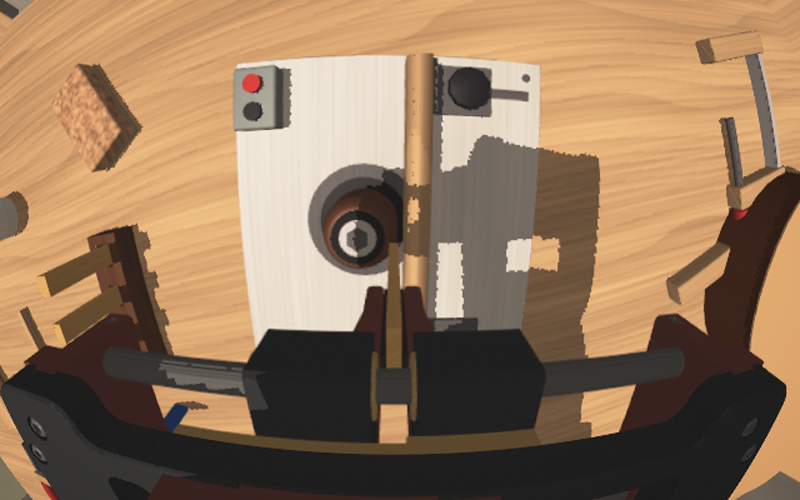

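Run:
```python
import cv2
a=cv2.imread('pics/w2.png')[30:250,260:360]
b=cv2.resize(a[0:120,20:],(480,600),interpolation=cv2.INTER_CUBIC)
c=cv2.resize(a[140:220,10:],None,fx=3.5,fy=7.5,interpolation=cv2.INTER_CUBIC)
import numpy as np
cv2.imwrite('pics/c3.png',np.hstack([cv2.resize(a[0:118,30:],(420,590)),cv2.resize(a[118:,30:],(350,510)) if 0 else cv2.resize(a[100:218,20:95],(375,590))]))
```

```text
(no output)
```

View pics/c3.png

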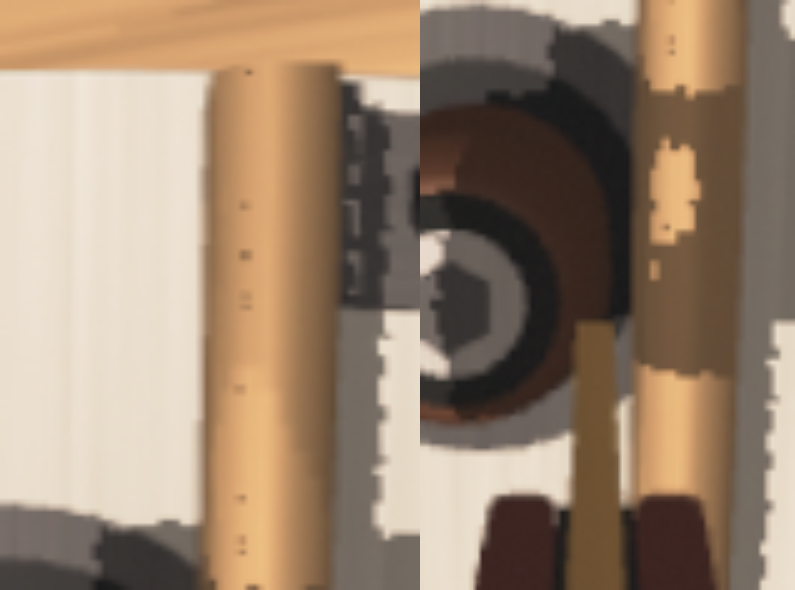

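Run:
```python
from h import *
im=load('w2'); w=np.radians(-12.4); d=np.array([np.cos(w),np.sin(w)]); m=np.array([-d[1],d[0]])
o=np.array([560.9,-178.2]); print('cam',ray(im,1,1)[0])
def s(n,u,v,z):
    p=atz(im,u,v,z,True)[:2]-o; print(n,'along',(p@d).round(2),'across',(p@m).round(2))
# across>0 towards drum, relative to the TCP
s('face far',325.3,44,10);s('face mid',324.2,120,10);s('face near',323.4,210,10)
s('back far',346.3,50,52);s('back near',290-10+312/5,210,52)
s('nut',280+47/5,130+303/5,81)
for z in(40,54,60): s('drum edge%d'%z,318.4,176,z)
s('footL',311,194.6,109);s('footR',318.4,194.6,109)
sc=load('top0');
```

```text
cam [ 633.52600031 -194.18339338  351.87035322]
face far along 152.24 across -11.58
face mid along 67.05 across -10.65
face near along -35.97 across -10.57
back far along 137.08 across -30.17
back near along -22.36 across -28.67
nut along 5.28 across 22.56
drum edge40 along 10.34 across -4.18
drum edge54 along 13.26 across -3.95
drum edge60 along 14.47 across -3.88
footL along 9.13 across 2.72
footR along 9.13 across -3.32
```

Run:
```python
from h import *
w=np.radians(-12.6); d=np.array([np.cos(w),np.sin(w)]); m=np.array([-d[1],d[0]])
p=np.array([560.9,-178.2])+5.3*d-6.5*m; print(p); plan(p[0],p[1],190.8,-12.6)
```

```text
[ 564.65442777 -185.69961813]
turn [-0.0001  0.0007  0.0059] shift [4.79 6.53 0.64] t 6.3
```

```bash
python3 -m handwheel '[[4.8,6.5,6,0,0,0.006,1],[0,0,20,0,0,0,1],[0,0,10,0,0,0,1],[0,0,6,0,0,0,1],[0,0,0,0,0,0,1],[0,0,0,0,0,0,1]]';python3 -m handwheel '[[0,0,4,0,0,0,1],[0,0,4,0,0,0,1],[0,0,4,0,0,0,1],[0,0,0,0,0,0,1]]'; python3 -c "
from h import *
plan(564.65,-185.7,110,-12.6)"
```

```text
t: 7.05
ee_pos: [565.4, -187.1, 150.2]
orientation: [3.122, -0.347, 0.001]
ft_force: [-0.8, -0.5, -1.7]
width: 6.0
grasp_force: 30.0
t: 7.55
ee_pos: [564.7, -186.8, 137.2]
orientation: [-3.122, 0.347, 0.001]
ft_force: [-0.3, -0.1, -2.4]
width: 6.1
grasp_force: 30.0
turn [-0.0001  0.0009 -0.0018] shift [-0.33 -1.1  27.19] t 7.55
```

```bash
python3 -m handwheel '[[0,-0.6,3,0,0,0,1],[0,0,3,0,0,0,1],[0,0,3,0,0,0,1],[0,0,0,0,0,0,1]]';python3 -m handwheel '[[0,0,4,0,0,0,1],[0,0,4,0,0,0,1],[0,0,0,0,0,0,1],[0,0,0,0,0,0,1]]'
```

```text
t: 8.05
ee_pos: [565.6, -185.5, 128.5]
orientation: [-3.121, 0.348, -0.001]
ft_force: [2.2, 6.3, -0.3]
width: 5.7
grasp_force: 30.0
t: 8.55
ee_pos: [565.6, -185.3, 120.4]
orientation: [-3.12, 0.348, -0.001]
ft_force: [2.1, 5.6, -1.8]
width: 5.7
grasp_force: 30.0
```

```bash
python3 -m handwheel '[[0,-1,0,0,0,0,1],[0,0,0,0,0,0,1],[0,0,0,0,0,0,1]]';python3 -m handwheel '[[0,-0.8,0,0,0,0,1],[0,0,0,0,0,0,1],[0,0,0,0,0,0,1]]';python3 -m handwheel '[[0,-0.8,0,0,0,0,1],[0,0,0,0,0,0,1],[0,0,0,0,0,0,1]]';python3 -m handwheel '[[0,-0.8,0,0,0,0,1],[0,0,0,0,0,0,1],[0,0,0,0,0,0,1]]'
```

```text
t: 8.93
ee_pos: [565.7, -185.0, 120.5]
orientation: [-3.122, 0.348, -0.001]
ft_force: [3.2, 3.9, -4.2]
width: 5.5
grasp_force: 30.0
t: 9.3
ee_pos: [565.5, -184.8, 120.7]
orientation: [3.122, -0.348, -0.0]
ft_force: [1.4, 1.7, -2.6]
width: 5.5
grasp_force: 30.0
t: 9.68
ee_pos: [565.5, -184.2, 120.7]
orientation: [3.122, -0.347, -0.0]
ft_force: [0.2, -2.2, -1.1]
width: 6.2
grasp_force: 30.0
t: 10.05
ee_pos: [565.8, -183.3, 120.7]
orientation: [3.122, -0.347, -0.0]
ft_force: [-1.5, -3.2, -1.5]
width: 6.0
grasp_force: 30.0
```

```bash
cat > avg.py <<'E'
from h import *
L=[]
for i in range(6):
    viewer.get_image('wrist'); o=sensors.get_obs(); L.append(np.r_[o['ee_pos'],o['ft_force'],o['width']])
w=np.radians(-12.6); m=np.array([-np.sin(w),np.cos(w)]); L=np.array(L); a=L.mean(0)
print('across',(a[:2]@m).round(2),'Fm',(a[3:5]@m).round(2),'sd',(L[:,3:5]@m).std().round(2),(L[:,:2]@m).std().round(2),'z',a[2].round(1),'Fz',a[5].round(1),'w',a[6].round(2),o['t'])
E
python3 avg.py
for i in 1; do python3 -m handwheel '[[0,-1,0,0,0,0,1],[0,0,0,0,0,0,1],[0,0,0,0,0,0,1]]' >/dev/null; python3 avg.py; done
python3 -m handwheel '[[0,2,0,0,0,0,1],[0,0,0,0,0,0,1],[0,0,0,0,0,0,1]]' >/dev/null; python3 avg.py
python3 -m handwheel '[[0,0.5,0,0,0,0,1],[0,0,0,0,0,0,1],[0,0,0,0,0,0,1]]' >/dev/null; python3 avg.py
python3 -m handwheel '[[0,0.5,0,0,0,0,1],[0,0,0,0,0,0,1],[0,0,0,0,0,0,1]]' >/dev/null; python3 avg.py
python3 -m handwheel '[[0,0.5,0,0,0,0,1],[0,0,0,0,0,0,1],[0,0,0,0,0,0,1]]' >/dev/null; python3 avg.py
```

```text
across -55.34 Fm -4.03 sd 0.51 0.05 z 120.7 Fz -0.4 w 5.97 10.35
across -54.49 Fm -5.58 sd 0.65 0.01 z 120.7 Fz -0.4 w 5.73 11.025
across -56.06 Fm -2.33 sd 0.43 0.01 z 120.7 Fz 0.0 w 5.81 11.7
across -56.64 Fm -1.33 sd 0.47 0.02 z 120.6 Fz -0.8 w 5.91 12.375
across -56.99 Fm 1.4 sd 0.41 0.02 z 120.6 Fz -0.7 w 5.85 13.05
across -57.23 Fm 5.32 sd 0.35 0.02 z 120.7 Fz -1.1 w 5.87 13.725
```

```bash
python3 -m handwheel '[[0,-0.9,0,0,0,0,1],[0,0,-25,0,0,0,1],[0,0,-25,0,0,0,1],[0,0,0,0,0,0,1],[0,0,0,0,0,0,1],[0,0,0,0,0,0,1]]' >/dev/null; python3 avg.py;python3 avg.py;python3 avg.py
```

```text
across -56.81 Fm 0.24 sd 0.19 0.02 z 169.9 Fz -1.1 w 5.81 14.775
across -56.79 Fm -0.04 sd 0.44 0.01 z 170.6 Fz -1.3 w 5.81 15.075
across -56.8 Fm -0.53 sd 0.52 0.01 z 170.7 Fz -1.5 w 5.97 15.375
```

```bash
python3 -m handwheel '[[0,-0.5,20,0,0,0,1],[0,0,10,0,0,0,1],[0,0,10,0,0,0,1],[0,0,8,0,0,0,1],[0,0,7,0,0,0,1],[0,0,0,0,0,0,1],[0,0,0,0,0,0,1],[0,0,0,0,0,0,1]]' >/dev/null; python3 avg.py;python3 avg.py
python3 -m handwheel '[[0,0.25,0,0,0,0,1],[0,0,0,0,0,0,1],[0,0,0,0,0,0,1]]' >/dev/null; python3 avg.py;python3 avg.py
python3 -m handwheel '[[0,0.25,0,0,0,0,1],[0,0,0,0,0,0,1],[0,0,0,0,0,0,1]]' >/dev/null; python3 avg.py;python3 avg.py
python3 -m handwheel '[[0,0.25,0,0,0,0,1],[0,0,0,0,0,0,1],[0,0,0,0,0,0,1]]' >/dev/null; python3 avg.py;python3 avg.py
```

```text
across -56.32 Fm -2.27 sd 0.48 0.02 z 115.8 Fz -1.3 w 5.85 16.675
across -56.31 Fm -2.12 sd 0.36 0.02 z 115.8 Fz -0.6 w 5.9 16.975
across -56.53 Fm -1.59 sd 0.61 0.0 z 115.7 Fz -0.6 w 5.85 17.65
across -56.55 Fm -1.49 sd 0.34 0.01 z 115.7 Fz -0.6 w 5.94 17.95
across -56.77 Fm -1.02 sd 0.57 0.01 z 115.7 Fz -0.5 w 5.73 18.625
across -56.8 Fm -1.09 sd 0.54 0.01 z 115.7 Fz -0.6 w 5.82 18.925
across -56.94 Fm 0.18 sd 0.62 0.02 z 115.7 Fz -0.9 w 6.02 19.6
across -56.95 Fm 1.19 sd 0.4 0.02 z 115.7 Fz -0.6 w 5.73 19.9
```

```bash
python3 -m handwheel '[[0,-0.25,6,0,0,0,1],[0,0,6,0,0,0,1],[0,0,5,0,0,0,1],[0,0,4,0,0,0,1],[0,0,0,0,0,0,1],[0,0,0,0,0,0,1]]'; python3 -m handwheel '[[0,0,2,0,0,0,1],[0,0,0.8,0,0,0,1],[0,0,0,0,0,0,1],[0,0,0,0,0,0,1]]'
```

```text
t: 20.65
ee_pos: [565.3, -184.6, 94.5]
orientation: [-3.122, 0.347, 0.001]
ft_force: [-0.1, -0.4, -2.6]
width: 5.7
grasp_force: 30.0
t: 21.15
ee_pos: [565.7, -184.7, 91.9]
orientation: [3.122, -0.347, 0.0]
ft_force: [-0.0, -1.5, -0.8]
width: 6.0
grasp_force: 30.0
```

```bash
python3 -m handwheel '[[0,0,0.6,0,0,0,1],[0,0,0,0,0,0,1],[0,0,0,0,0,0,1]]'; python3 avg.py
```

```text
t: 21.52
ee_pos: [565.7, -184.7, 91.6]
orientation: [3.122, -0.347, 0.001]
ft_force: [-0.8, -1.1, 3.5]
width: 5.7
grasp_force: 30.0
across -56.84 Fm -0.94 sd 0.49 0.01 z 91.6 Fz 5.3 w 5.93 21.825
```

```bash
python3 -m handwheel '[[0,0,-0.4,0,0,0,1],[0,0,0,0,0,0,0.8],[0,0,0,0,0,0,0.8],[0,0,0,0,0,0,0.7],[0,0,0,0,0,0,0.6],[0,0,-20,0,0,0,0.6],[0,0,-40,0,0,0,0.6],[0,0,-40,0,0,0,0.6],[0,0,0,0,0,0,0.6],[0,0,0,0,0,0,0.6]]'
python3 - <<'E'
from h import *
a=snap('wrist','w3'); b=snap('scene','s3')
A=cv2.resize(a['frame'][90:290,220:420],(400,400),interpolation=cv2.INTER_CUBIC)
B=cv2.resize(b['frame'][130:330,170:370],(400,400),interpolation=cv2.INTER_CUBIC)
cv2.imwrite('pics/c4.png',np.hstack([A,B])); print(sensors.get_obs()['t'])
E
```

```text
t: 23.08
ee_pos: [565.4, -184.5, 192.2]
orientation: [3.122, -0.347, 0.001]
ft_force: [0.1, -0.4, -0.7]
width: 35.1
grasp_force: 0.0
23.175
```

View pics/c4.png

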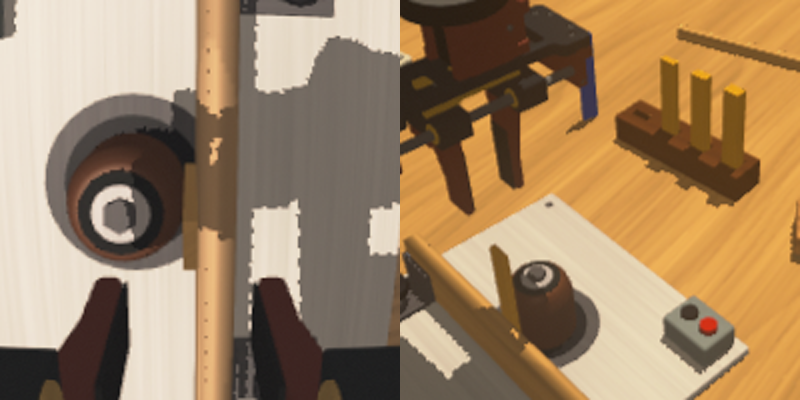

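```bash
python3 -c "
from workcell import ctrl; print(ctrl.close_job())"
```

```text
the job is handed in; nothing more can be done
None
```

I left the 6 mm bar standing fully down on the table between drum and fence, let go of and lightly nipped at about 0.8 N by the wrist force sensor. That makes it the first bar to bind, with the gap at about 5.6 mm. The other three bars are still in their slots, and the job is handed in with no verdict returned.

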